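Sort two leg ferrules on the gauge pin

ROBOT

A 6-joint arm with a two-finger parallel gripper is mounted at the origin on the work surface. World frame = base frame: x ahead of the robot, y to its left, z up, the work surface at z = 0. Lengths are in m, angles in rad, forces in N, time in s.
With the tool pointing down it reaches from about 0.35 to 0.775 m from the base axis. Payload 5.5 kg.
Tool frame: the origin (TCP) lies midway between the tips of the shut fingers; the grasp point (between the pads) lies grip_point_offset behind it (grip_point_offset is the distance from the TCP to the grasp point, in m); z points along the fingers, y is the direction in which the jaws open and shut (so a half turn about z gives the same grasp; the last joint's range is limited). The gripper opens to 85 mm and grips with 20 to 120 N. Pads are 22 mm wide; open, the fingers measure 114 mm over their backs; the gripper's body (76 mm by 85 mm) begins 54 mm behind the grasp point. The pads swing forward as they close: fully open they stand 13 mm farther back than shut.
Start: joints at [-1.302, 0.313, 0.046, 1.304, 0, 1.431], TCP at [0.229, -0.528, 0.231] pointing down, gripper open.
Joint ranges: [-2.76, 2.76], [-0.86, 1.69], [-1.03, 1.26], [-2.2, 2.34], [-1.47, 1.5], [-3.14, 3.14]. Speed limits (rad/s): [2.57, 2.57, 3.14, 3.14, 3.14, 3.14].

INTERFACE

Orientations are given as a unit quaternion [w, x, y, z].
In Python, from workcell import * gives the robot as it stands.
- The arm moves only by the tool send_rows, never from a script. Its argument "series" is one flat list of numbers, 7 for each row, row after row: the shift along the tool's x, y, z in cm, then the turn, a rotation vector about the tool's x, y, z in degrees, then the opening, from 0 (shut) to 1 (fully open). A call has 1 to 10 rows; each row is the pose to reach, as a shift and turn from the pose commanded when the call began, along the tool's axes at that moment; what a row does not reach only later rows make up. A row lasts 1/12 s, in which the tool goes at most 41.7 mm and 7.16 degrees, less where a joint would pass 70% of its speed; a pose out of reach is approached as far as the arm can. A call with a gripper value outside its range is refused whole. The fingers move at their own pace and stop on an object; "newtons" is the grip in N (left out, the last holds). Time passes only in rows, so rows that repeat a pose let the fingers close. It gives the time, the measured TCP pose, the force and the opening at its end, in the units of the state.
- get_state(): the state, without advancing time (a new reading comes with each control period).
- read_camera(name): name is "scene" or "side" or "wrist"; returns the picture (400x640x3 uint8, blue, green, red); there is no depth.
- camera_info(name): a dict with "K" (3x3 intrinsics, pixels), "xyz" and "attitude" of the camera in the world. Camera axes: x right, y down, z forward; pixel columns grow to the right and rows downward; lengths in m; the calibration is good to about 2 mm. A picture is of the moment at which its call begins: read the wrist's pose just before it. camera_info takes no time and is no camera call; for the wrist camera it gives the pose at the moment of the call.
- hand_in(): hands the job in, once; it reports no verdict.
Trained networks look in the newest picture that a camera, given by its name, has taken for a name from the list of things; names that differ only in an ending like _2 or _b are one class to them, and where a whole thing is asked for, a point or a joint stands for the part that bears it (a point fixed in the world has none). Each returns a list of dicts, best first, with "p" (0 to 1); they miss things now and then, are a little off and sometimes report something else, mostly with a low value. They report only what shows in the picture. A call takes as long as a camera call. They do not tell look-alikes from the thing itself.
- silhouettes(camera, label): "pixels" (400x640 bool, what is visible of it) and "box" ([left, top, width, height] in pixels, round what is visible of it).
The state is a dict: "clock": time; "joint_pos": joint angles; "qvel": joint speeds; "tau": joint torques, N m; "tcp_pos": TCP position; "orientation": TCP orientation; "wrist_force": force on the tool from outside, world axes, zero at the start; "ft_torque": the same for the moment, N m; "finger_gap": finger opening in m.
Only numpy, scipy, OpenCV 4.12 (cv2) and the standard library are available. Lean on these libraries where they do the work, as an engineer would, in place of code of your own. Each camera call takes 0.05 s, during which the arm holds its last target. There are 200 camera calls.

TASK

Of the two steel leg ferrules, which look alike, find out on the gauge pin which one slides fully home and which one jams partway on a burr inside; never force them, a light push is enough. Leave the one that fits fully home on the gauge pin and stand the one that jams upright in the wooden tray, let go of both, and leave the other things on the bench where they are.

Things in the scene. Friction and masses are not known exactly. Their poses are not given: they have to be found in the camera images.
- ferrule_a: one of two outwardly identical steel leg ferrules: closed-top cap standing mouth down, 40 mm diameter (37 mm waist from 11 to 40 mm height), 58 mm tall, about 200 g; grip across its round sides. Origin: centre of the mouth rim (underside), z up. Mouth 22 mm wide. Exactly one of the two, not always the same one, is clear inside to 42 mm; the other has a hidden burr (see ferrule_b)
- ferrule_b: the other ferrule, same outside, sizes and origin as ferrule_a. Either may be the bad one: its inner burr stops on the pin's tip with the rim still 15 to 16 mm above the gauge's base; the good one slides down until its rim rests on the base. A captive core inside each rattles by up to 1 mm
- gauge: fixed plug gauge: a dark steel base block 80 x 80 x 20 mm with an upright steel pin, 20 mm diameter, 38 mm tall, in the middle of its top; the pin's last 5 mm taper to 14 mm at the tip. Origin: centre of the base's underside, z up; the pin runs along z. It is rigid; a contact force on it above 100 N, even briefly, counts as forcing, so come on slowly (about 25 mm/s) with a force stop
- pin_foot (a point): on the pin's axis at the top face of the gauge's base (20 mm above the bench): the mouth rim's centre of the ferrule that fits comes to rest here
- pin_tip (a point): on the pin's axis at its top end, 38 mm above pin_foot
- tray: fixed open wooden tray, 180 x 180 mm outside, 30 mm tall, walls and floor 6 mm thick (168 mm square inside); origin: centre of its underside, x and y along its sides
- folding_rule: bystander: folded wooden rule, 120 x 18 x 12 mm, lying along its x; origin at the centre of its underside
- wax_tin: bystander: round steel tin, 56 mm diameter, 45 mm tall; origin at the centre of its underside
- leg_stub: bystander: short turned wooden leg end, up to 42 mm diameter, 85 mm tall; origin at the centre of its underside
- glue_bottle: bystander: white bottle with red cap, 60 mm diameter, 170 mm tall; origin at the centre of its underside
- tape_measure: bystander: black tape measure, 65 x 35 x 60 mm; origin at the centre of its underside
- screwdriver: bystander: screwdriver lying along its x
- offcut: bystander: wood offcut, 140 x 45 x 20 mm, lying along its x; origin at the centre of its underside
Not all that is in view belongs to the job. What is shaped like the ferrule_a but red is not meant. What is shaped like the ferrule_b but purple is not meant.

How it is judged:
At the end, for the whole second after the job is handed in: One ferrule sits on the gauge pin with its rim on the base (within 4 mm in height and sideways, tilt under 0.06 rad); the other stands upright (tilt under 0.1 rad) on the tray's floor inside its walls; both released and at rest (((z of ferrule_a in the frame of pin_foot between -0.004 and 0.004 m and horizontal distance between ferrule_a and pin_foot below 0.004 m and angle between ferrule_a's own z axis and vertical below 0.06 rad and x of ferrule_b in the frame of tray between -0.07 and 0.07 m and y of ferrule_b in the frame of tray between -0.07 and 0.07 m and z of ferrule_b in the frame of tray between 0 and 0.012 m and angle between ferrule_b's own z axis and vertical below 0.1 rad) or (z of ferrule_b in the frame of pin_foot between -0.004 and 0.004 m and horizontal distance between ferrule_b and pin_foot below 0.004 m and angle between ferrule_b's own z axis and vertical below 0.06 rad and x of ferrule_a in the frame of tray between -0.07 and 0.07 m and y of ferrule_a in the frame of tray between -0.07 and 0.07 m and z of ferrule_a in the frame of tray between 0 and 0.012 m and angle between ferrule_a's own z axis and vertical below 0.1 rad)) and linear speed of each of ferrule_a, ferrule_b below 0.02 m/s); the robot touches nothing.
It fails at once if The gauge is pushed with more than 100 N (knocked or forced) (contact force between gauge and anything else above 100 N).
It fails at once if A bystander on the bench is moved by more than 30 mm (distance of any of folding_rule, wax_tin, leg_stub, glue_bottle, tape_measure, screwdriver, offcut from where it was at the start of the episode above 0.03 m).
It also fails if it takes over 58 s, if anything falls off the work surface, if the arm or the gripper's body presses on something with over 40 N, if the wrist force passes 120 N, or if a joint passes its speed limit or range.

## Working session

There is one attempt and no reset: what is moved stays moved. The work goes in short steps, Python scripts to look and compute and a tool call to move; the robot and the scene stay as the last step left them, time stands still between calls to the robot, and variables do not carry over. Pictures are saved under pics/ and viewed, about 8 in all and at most 12, crops included, and the job is handed in when it is done.

Besides the shell and the picture viewer there is one more tool, called after "Emit:" as name(argument=value, ...) on one line, values as JSON. send_rows: Moves the arm, as the interface text tells. Its arguments: {"type":"object","properties":{"series":{"type":"array"},"newtons":{"type":"number"}},"required":["series"]}

```bash
ls; mkdir -p pics
python3 - <<'E'
from workcell import *
import cv2,numpy as np
print(get_state())
for n in("scene","side","wrist"):
    im=read_camera(n);cv2.imwrite(f"pics/{n}0.png",im);c=camera_info(n);print(n,c)
    for l in("ferrule_a","gauge","tray"):
        print(l,[(round(d["p"],2),d["box"]) for d in silhouettes(n,l)])
E
```

```text
pics
{'clock': 0.0, 'joint_pos': array([-1.30160536e+00,  3.13990157e-01,  4.49585815e-02,  1.30359934e+00,
       -4.04936335e-06,  1.43119801e+00]), 'qvel': array([ 0.00104065, -0.00059731, -0.00101917,  0.00042179, -0.00050754,
       -0.00124312]), 'tau': array([-6.43774747e-04, -4.80625069e+01,  2.98533547e+01,  1.92943937e-02,
       -2.21630235e-04,  1.06379136e-05]), 'tcp_pos': array([ 0.22841276, -0.52711844,  0.23040636]), 'orientation': array([-9.15239318e-04,  9.79183624e-01,  2.02974357e-01, -6.14162225e-05]), 'wrist_force': array([-0.47321179,  0.13011462,  0.28721326]), 'ft_torque': array([0.01080725, 0.00657946, 0.00232991]), 'finger_gap': 0.08544523540524272}
scene {'K': array([[474.95029264,   0.        , 322.68753241],
       [  0.        , 474.95029264, 196.43497353],
       [  0.        ,   0.        ,   1.        ]]), 'xyz': array([ 1.10694325, -0.42260592,  1.00317355]), 'attitude': array([-0.26171894,  0.85354238,  0.43019911, -0.13378089])}
ferrule_a [(0.75, [207.2, 164.9, 19.3, 17.4]), (0.6, [272.8, 157.2, 17.9, 22.2]), (0.53, [222.5, 184.0, 20.0, 27.2]), (0
[... 311 characters left out ...]
.53920544, 0.94805583]), 'attitude': array([ 0.1075244 , -0.29633532,  0.89698438, -0.30990791])}
ferrule_a [(0.93, [362.9, 217.0, 19.0, 30.1]), (0.82, [431.8, 193.5, 24.9, 33.1]), (0.76, [402.5, 172.7, 18.1, 28.4]), (0.74, [395.9, 228.4, 27.8, 31.1])]
gauge [(0.58, [273.5, 197.5, 46.8, 37.4])]
tray [(0.68, [165.4, 296.5, 138.4, 102.9]), (0.35, [366.2, 219.5, 17.2, 30.6])]
wrist {'K': array([[313.97400007,   0.        , 317.01839551],
       [  0.        , 313.97400007, 201.58284755],
       [  0.        ,   0.        ,   1.        ]]), 'xyz': array([ 0.29328857, -0.49912531,  0.37343491]), 'attitude': array([ 0.11659152,  0.82783427, -0.54337999, -0.07638741])}
ferrule_a []
gauge []
tray []
```

```bash
cat > h.py <<'E'
from workcell import *
import cv2,numpy as np
from scipy.spatial.transform import Rotation as R
def rot(q): return R.from_quat(np.roll(q,-1))
def ray(c,u,v): return rot(c["attitude"]).as_matrix()@(np.linalg.inv(c["K"])@[u,v,1])
def onplane(c,u,v,z):
    d=ray(c,u,v); return c["xyz"]+d*(z-c["xyz"][2])/d[2]
def proj(c,p):
    q=c["K"]@(rot(c["attitude"]).as_matrix().T@(np.asarray(p)-c["xyz"])); return q[:2]/q[2]
E
python3 - <<'E'
from h import *
for n in("scene","side"):
    im=cv2.imread(f"pics/{n}0.png");cv2.imwrite(f"pics/{n}0c.png",im)
a=cv2.imread("pics/scene0.png")[80:260,160:480];b=cv2.imread("pics/side0.png")[130:400,140:520]
a=cv2.resize(a,None,fx=2.5,fy=2.5,interpolation=3);cv2.imwrite("pics/sc.png",a)
b=cv2.resize(b,None,fx=2.1,fy=2.1,interpolation=3);cv2.imwrite("pics/sd.png",b)
for n,bs in(("scene",[[207.2, 164.9, 19.3, 17.4],[272.8, 157.2, 17.9, 22.2],[222.5, 184.0, 20.0, 27.2],[252.5, 144.8, 13.7, 21.0],[315.5, 185.7, 41.7, 43.3],[360.6, 86.0, 93.7, 67.2]]),("side",[[362.9, 217.0, 19.0, 30.1],[431.8, 193.5, 24.9, 33.1],[402.5, 172.7, 18.1, 28.4],[395.9, 228.4, 27.8, 31.1],[273.5, 197.5, 46.8, 37.4],[165.4, 296.5, 138.4, 102.9]])):
    c=camera_info(n)
    for x,y,w,h in bs: print(n,onplane(c,x+w/2,y+h/2,.028).round(3))
E
```

```text
scene [ 0.353 -0.208  0.028]
scene [ 0.438 -0.064  0.028]
scene [ 0.442 -0.213  0.028]
scene [ 0.367 -0.088  0.028]
scene [ 0.618 -0.024  0.028]
scene [0.505 0.312 0.028]
side [ 0.441 -0.062  0.028]
side [ 0.345 -0.208  0.028]
side [ 0.438 -0.225  0.028]
side [ 0.361 -0.083  0.028]
side [0.6   0.001 0.028]
side [0.505 0.313 0.028]
```

View pics/sc.png

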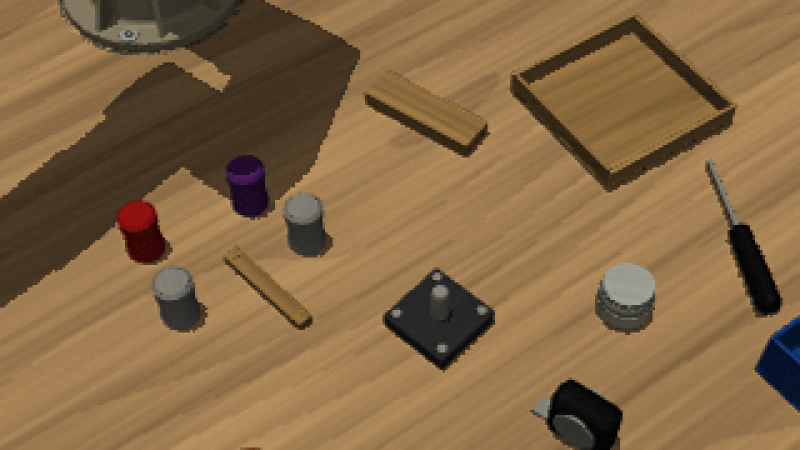

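View pics/sd.png

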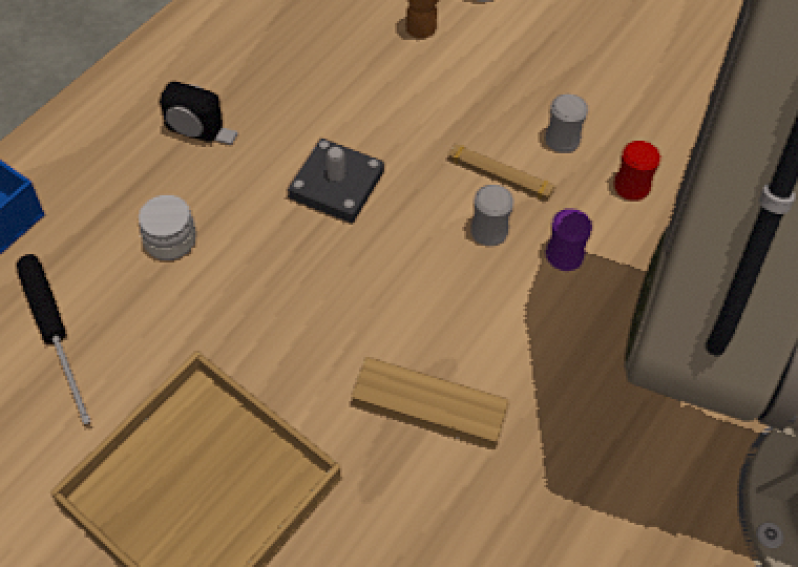

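Steel-grey ferrules are at scene px (232,197) and (282,169). The red (217,173) and purple (259,155) ones are look-alikes and not meant. The gauge is at (336,205) and the tray at (407,120). Next I'll triangulate.

Run:
```python
from h import *
import workcell
print([n for n in dir(workcell) if n[0]!='_'], globals().get('grip_point_offset'))
cs,cd=camera_info("scene"),camera_info("side")
def tri(a,b):
    A=[];y=[]
    for c,p in((cs,a),(cd,b)):
        d=ray(c,*p);d/=np.linalg.norm(d);P=np.eye(3)-np.outer(d,d);A.append(P);y.append(P@c["xyz"])
    s=np.linalg.lstsq(np.vstack(A),np.hstack(y),rcond=None); return s[0].round(4),s[1]
S=lambda x,y:(x/2.5+160-.3,y/2.5+80-.3);D=lambda x,y:(x/2.1+140-.3,y/2.1+130-.3)
for n,a,b in(("pintip",(440,289),(336,152)),("F1top",(174,280),(568,107)),("F2top",(304,206),(493,197)),("ruleN",(234,252),(458,152)),("ruleF",(304,321),(546,191)),("bl",(386,318),(323,140)),("br",(493,318),(353,213)),("bt",(437,270),(384,162)),("bb",(442,360),(290,187)),("red top",(138,215),(640,154)),("pur top",(245,168),(571,222))):
    print(n,tri(S(*a),D(*b)))
# full silhouettes fit for ferrules: centroid match at mid height
for n,c in(("scene",cs),("side",cd)):
    read_camera(n)
    for d in silhouettes(n,"ferrule_a"):
        v,u=np.nonzero(d["pixels"]); print(n,round(d["p"],2),onplane(c,u.mean()+.0,v.mean(),.03).round(4))
```

```text
['MotionError', 'camera_info', 'get_state', 'grip_point_offset', 'hand_in', 'read_camera', 'silhouettes'] 0.0187
pintip (array([ 0.6043, -0.0165,  0.0576]), array([1.09990491e-07]))
F1top (array([ 0.441 , -0.2165,  0.0553]), array([5.47711673e-08]))
F2top (array([ 0.4408, -0.0649,  0.0567]), array([6.5256228e-09]))
ruleN (array([ 0.4801, -0.1273,  0.057 ]), array([0.00302573]))
ruleF (array([ 0.4596, -0.1377, -0.0415]), array([0.0040693]))
bl (array([ 0.6143, -0.0527,  0.0441]), array([0.00166599]))
br (array([ 0.5999,  0.0162, -0.0176]), array([0.00222198]))
bt (array([ 0.5694, -0.019 ,  0.0592]), array([0.00087574]))
bb (array([ 0.6445, -0.0155, -0.0278]), array([0.00091391]))
red top (array([ 0.3482, -0.2052,  0.0538]), array([2.86230327e-08]))
pur top (array([ 0.3619, -0.0857,  0.0556]), array([1.10922807e-07]))
scene 0.88 [ 0.4435 -0.22    0.03  ]
scene 0.78 [ 0.4406 -0.0661  0.03  ]
scene 0.66 [ 0.3625 -0.0879  0.03  ]
scene 0.53 [ 0.3492 -0.2076  0.03  ]
scene 0.23 [0.7428 0.2699 0.03  ]
side 0.9 [ 0.3605 -0.0822  0.03  ]
side 0.61 [ 0.4398 -0.0612  0.03  ]
side 0.59 [ 0.3469 -0.2022  0.03  ]
side 0.31 [ 0.6784 -0.2816  0.03  ]
```

Run:
```python
from h import *
c=camera_info("scene")
S=lambda x,y:(x/2.5+160-.3,y/2.5+80-.3)
e1=onplane(c,*S(233,255),.012)[:2];e2=onplane(c,*S(304,320),.012)[:2];print("rule",e1,e2)
F={"F1":(.442,-.218),"F2":(.4405,-.0645)}
rule=[e1+(e2-e1)*t for t in np.linspace(0,1,25)]
for n,f in F.items():
    f=np.array(f);r=[]
    for a in range(-90,90,15):
        d=np.array([np.cos(np.radians(a)),np.sin(np.radians(a))]);o=np.array([-d[1],d[0]])
        m=9
        for s in(1,-1):
            for w in(-.011,0,.011):
              for x in(.03,.052):
                p=f+s*d*x+o*w
                m=min(m,min(np.linalg.norm(p-q) for q in rule)-.009,*(np.linalg.norm(p-q)-.02 for q in((.349,-.206),(.362,-.085))))
        r.append((a,round(m*1e3)))
    print(n,r)
```

```text
rule [ 0.4193174  -0.14243464] [ 0.52944816 -0.12784137]
F1 [(-90, 16), (-75, 16), (-60, 17), (-45, 23), (-30, 23), (-15, 21), (0, 21), (15, 23), (30, 31), (45, 29), (60, 21), (75, 17)]
F2 [(-90, 13), (-75, 13), (-60, 13), (-45, 18), (-30, 25), (-15, 15), (0, 8), (15, 9), (30, 8), (45, 15), (60, 18), (75, 13)]
```

Emit:
send_rows(series=[37.8,-34.0,3,0,0,-36.6,1,37.8,-34.0,3,0,0,-36.6,1,37.8,-34.0,3,0,0,-36.6,1,37.8,-34.0,3,0,0,-36.6,1,37.8,-34.0,3,0,0,-36.6,1,37.8,-34.0,3,0,0,-36.6,1,37.8,-34.0,3,0,0,-36.6,1,37.8,-34.0,3,0,0,-36.6,1,37.8,-34.0,3,0,0,-36.6,1,37.8,-34.0,3,0,0,-36.6,1], newtons=30)

```text
clock: 1.63
tcp_pos: [0.4022, -0.1477, 0.207]
orientation: [0.001, 0.866, 0.5, 0.0]
wrist_force: [1.4, -1.2, -1.0]
finger_gap: 0.0852
```

```bash
cat >> h.py <<'E'
def go(t,s=None):
    s=s or get_state(); r=rot(s["orientation"]); d=r.inv().apply(np.asarray(t)-s["tcp_pos"])
    m=r.as_matrix(); print("t",round(s["clock"],2),"tcp",s["tcp_pos"].round(4),"yaw",np.degrees(np.arctan2(m[1,0],m[0,0])).round(2),"z",m[:,2].round(3),"gap",round(s["finger_gap"],4),"F",s["wrist_force"].round(1),"| shift cm",(d*100).round(2))
E
python3 -c "
from h import *
go([.4405,-.0645,.2]);print(get_state()['joint_pos'].round(2))"
```

```text
t 1.63 tcp [ 0.4022 -0.1477  0.207 ] yaw 60.0 z [ 0.001 -0.001 -1.   ] gap 0.0852 F [ 1.4 -1.2 -1. ] | shift cm [ 9.12 -0.84  0.7 ]
[-0.54  0.04 -0.35  1.18 -0.    1.55]
```

Emit:
send_rows(series=[9.1,-0.8,0.7,0,0,0,0.8,9.1,-0.8,0.7,0,0,0,0.8,9.1,-0.8,0.7,0,0,0,0.8,9.1,-0.8,0.7,0,0,0,0.8,9.1,-0.8,0.7,0,0,0,0.8])

```text
clock: 2.05
tcp_pos: [0.4403, -0.0664, 0.1998]
orientation: [0.0, 0.865, 0.501, -0.0]
wrist_force: [-0.2, 0.5, 0.4]
finger_gap: 0.0686
```

Run:
```python
from h import *
go([.4405,-.0645,.2])
c=camera_info("wrist");im=read_camera("wrist");cv2.imwrite("pics/w1.png",im)
for l in("ferrule_a","gauge"):
    for d in silhouettes("wrist",l):
        v,u=np.nonzero(d["pixels"]);print(l,round(d["p"],2),d["box"],onplane(c,u.mean(),v.mean(),.03).round(4))
for p in((.4405,-.0645,.058),(.604,-.0165,.058),(.442,-.218,.058)): print(proj(c,p).round(1))
```

```text
t 2.05 tcp [ 0.4403 -0.0664  0.1998] yaw 60.14 z [-0.    -0.001 -1.   ] gap 0.0686 F [-0.2  0.5  0.4] | shift cm [ 0.17 -0.08 -0.02]
ferrule_a 0.97 [295.3, 154.6, 38.3, 53.9] [ 0.4381 -0.0649  0.03  ]
ferrule_a 0.88 [291.2, 297.4, 33.9, 51.6] [ 0.3476 -0.2042  0.03  ]
ferrule_a 0.72 [234.8, 208.8, 46.9, 51.1] [ 0.3599 -0.0847  0.03  ]
ferrule_a 0.6 [366.2, 268.2, 39.3, 57.8] [ 0.4367 -0.2173  0.03  ]
ferrule_a 0.53 [564.7, 289.0, 73.9, 97.4] [ 0.6477 -0.3846  0.03  ]
gauge 0.92 [379.3, 0.0, 120.2, 113.6] [ 0.598  -0.0149  0.03  ]
[316.  188.6]
[459.5  43. ]
[390.4 311.6]
```

View pics/w1.png

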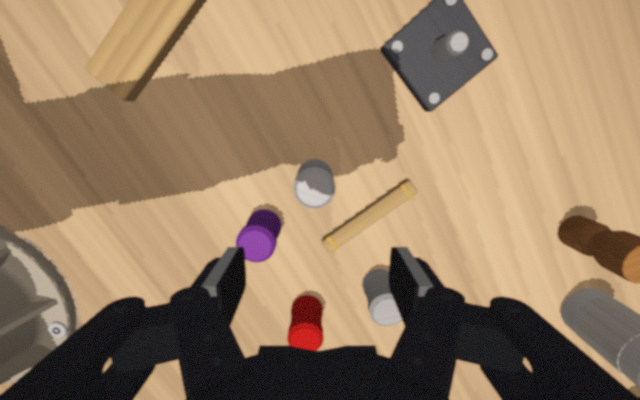

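Wrist view: the steel ferrule is at (314,185), with purple (258,240) and red (306,322) beside it. The pin tip at (459,41) matches my prediction of (459.5,43). I'll descend on the grey ferrule.

Emit:
send_rows(series=[0.2,-0.1,4,0,0,0,0.8,0.2,-0.1,8,0,0,0,0.8,0.2,-0.1,11,0,0,0,0.8,0.2,-0.1,14,0,0,0,0.8,0.2,-0.1,16.5,0,0,0,0.8,0.2,-0.1,18,0,0,0,0.8,0.2,-0.1,19,0,0,0,0.8,0.2,-0.1,19,0,0,0,0.8], newtons=30)

```text
clock: 2.87
tcp_pos: [0.4383, -0.0655, 0.0078]
orientation: [-0.001, 0.867, 0.499, -0.001]
wrist_force: [-0.2, -0.3, 0.7]
finger_gap: 0.0683
```

Emit:
send_rows(series=[0,0,0,0,0,0,0.3,0,0,0,0,0,0,0.3,0,0,0,0,0,0,0.3,0,0,0,0,0,0,0.3,0,0,0,0,0,0,0.3,0,0,0,0,0,0,0.3], newtons=30)

```text
clock: 3.37
tcp_pos: [0.4408, -0.0652, 0.0108]
orientation: [0.001, 0.866, 0.5, -0.0]
wrist_force: [-3.3, -1.6, 6.4]
finger_gap: 0.0391
```

```bash
python3 -c "
from h import *
go([.604,-.0165,.2]);print(get_state()['joint_pos'].round(2))"
```

```text
t 3.37 tcp [ 0.4408 -0.0652  0.0108] yaw 60.01 z [ 0.001 -0.002 -1.   ] gap 0.0391 F [-3.3 -1.6  6.4] | shift cm [ 12.35  11.73 -18.92]
[-0.33  0.26 -0.62  0.68 -0.    1.77]
```

Emit:
send_rows(series=[0,0,0,0,0,0,0.3,0,0,-1,0,0,0,0.3,0,0,-4,0,0,0,0.3,0,0,-8,0,0,0,0.3,0,0,-12,0,0,0,0.3,0,0,-14,0,0,0,0.3,0,0,-14,0,0,0,0.3])

```text
clock: 3.95
tcp_pos: [0.4441, -0.0654, 0.155]
orientation: [0.004, 0.866, 0.5, 0.003]
wrist_force: [-0.5, 0.2, -1.6]
finger_gap: 0.0391
```

```bash
python3 -c "
from h import *
go([.604,-.0165,.150])"
```

```text
t 3.95 tcp [ 0.4441 -0.0654  0.155 ] yaw 60.05 z [ 0.01  -0.003 -1.   ] gap 0.0391 F [-0.5  0.2 -1.6] | shift cm [12.22 11.41  0.65]
```

Emit:
send_rows(series=[3,2.8,0,0,0,0,0.3,5.5,5.2,0,0,0,0,0.3,8,7.5,0,0,0,0,0.3,10,9.5,0,0,0,0,0.3,11.5,11.1,1,0,0,0,0.3,12.3,11.6,3,0,0,0,0.3,12.3,11.6,5,0,0,0,0.3,12.3,11.6,6,0,0,0,0.3,12.3,11.6,6,0,0,0,0.3,12.3,11.6,6,0,0,0,0.3])

```text
clock: 4.78
tcp_pos: [0.601, -0.0157, 0.0886]
orientation: [-0.001, 0.866, 0.5, -0.001]
wrist_force: [-0.2, 0.3, -2.2]
finger_gap: 0.0393
```

Run:
```python
from h import *
go([.604,-.0165,.09])
o=[]
for n in("scene","side"):
    im=read_camera(n);c=camera_info(n);u,v=proj(c,(.604,-.0165,.08)).astype(int)
    o.append(cv2.resize(im[v-40:v+40,u-30:u+30],None,fx=6,fy=6,interpolation=cv2.INTER_CUBIC)); print(u-30,v-40)
cv2.imwrite("pics/pre.png",np.hstack(o))
```

```text
t 4.78 tcp [ 0.601  -0.0157  0.0886] yaw 60.02 z [-0.003  0.    -1.   ] gap 0.0393 F [-0.2  0.3 -2.2] | shift cm [ 0.08  0.3  -0.15]
305 149
269 155
```

View pics/pre.png

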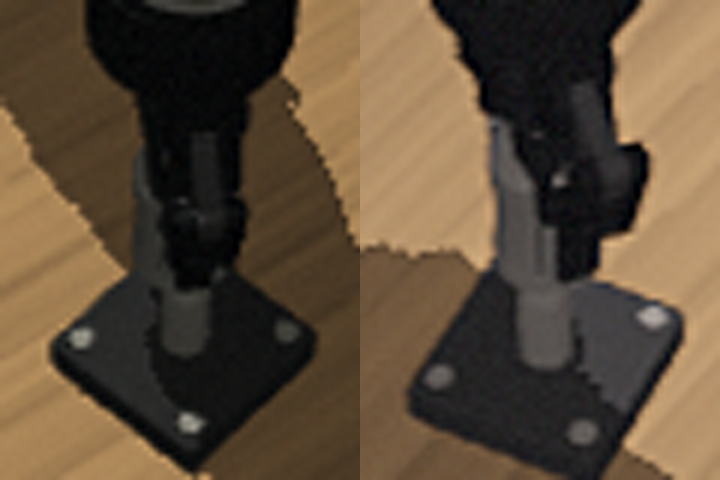

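Emit:
send_rows(series=[0,0,0,0,0,0,0.3,0,0,0,0,0,0,0.3])

```text
clock: 5.05
tcp_pos: [0.6031, -0.0162, 0.0912]
orientation: [0.001, 0.866, 0.5, 0.001]
wrist_force: [0.0, 0.7, -1.5]
finger_gap: 0.0391
```

Run:
```python
from h import *
go([.604,-.0165,.09])
for n in("scene","side"):
    im=read_camera(n);c=camera_info(n)
    for l in("gauge","ferrule_a"):
      for d in silhouettes(n,l)[:6]:
        x,y,w,h=d["box"]
        if abs(x+w/2-proj(c,(.604,-.0165,.09))[0])<40: print(n,l,round(d["p"],2),d["box"])
    u,v=proj(c,(.604,-.0165,.08)).astype(int);cv2.imwrite(f"pics/p2{n}.png",im[v-40:v+40,u-30:u+30])
    # predicted silhouette edges of the ferrule at rim z=.079 centred on pin
    for z in(.079,.137):
        t=np.linspace(0,6.28,100);q=np.array([proj(c,(.604+.02*np.cos(a),-.0165+.02*np.sin(a),z)) for a in t]);print(n,z,q[:,0].min().round(1),q[:,0].max().round(1),q[:,1].max().round(1))
```

```text
t 5.05 tcp [ 0.6031 -0.0162  0.0912] yaw 60.0 z [ 0.002 -0.    -1.   ] gap 0.0391 F [ 0.   0.7 -1.5] | shift cm [0.02 0.1  0.12]
scene gauge 0.67 [313.7, 194.8, 45.8, 33.1]
scene ferrule_a 0.49 [325.8, 178.6, 4.8, 15.4]
scene 0.079 327.3 344.1 197.1
scene 0.137 327.4 345.0 182.6
side gauge 0.79 [273.7, 199.7, 47.3, 35.1]
side ferrule_a 0.59 [292.3, 178.5, 4.7, 24.4]
side 0.079 290.2 308.7 203.1
side 0.137 289.1 308.3 185.5
```

Run:
```python
from h import *
o=[]
for n in("scene","side"):
    c=camera_info(n);im=cv2.imread(f"pics/p2{n}.png");u,v=proj(c,(.604,-.0165,.08)).astype(int)
    im=cv2.resize(im,None,fx=6,fy=6,interpolation=cv2.INTER_NEAREST)
    im=cv2.convertScaleAbs(im,alpha=2)
    t=np.linspace(0,6.28,200)
    for z,r in((.0805,.02),(.020,.01),(.058,.007),(.053,.01)):
        for a in t:
            p=proj(c,(.604+r*np.cos(a),-.0165+r*np.sin(a),z)); q=((p-[u-30,v-40]+.5)*6).astype(int); cv2.circle(im,tuple(int(k) for k in q),0,(0,0,255),-1)
    o.append(im)
cv2.imwrite("pics/p2.png",np.hstack(o))
```

```text
(no output)
```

View pics/p2.png

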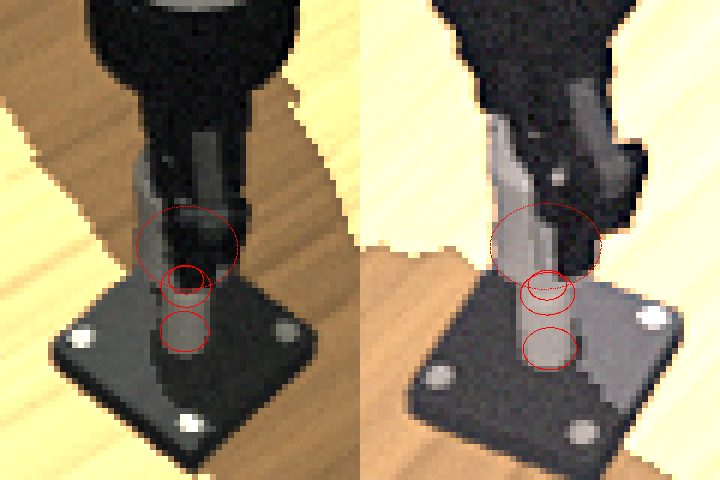

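Run:
```python
from h import *
J=[]
for n in("scene","side"):
    c=camera_info(n);p=np.array((.604,-.0165,.08));J.append([(proj(c,p+.01*e)[0]-proj(c,p)[0])/.01 for e in np.eye(3)[:2]])
J=np.array(J);print(J)
for d in((.5,-2),(.5,-1.5),(.3,-2)):
    s=np.linalg.solve(J,d);m=rot(get_state()["orientation"]).inv().apply([*s,0]);print((s*1e3).round(1),(m*100).round(2))
go([.604,-.0165,.09])
```

```text
[[ 256.74347038  334.34924664]
 [-365.20878098 -282.70309493]]
[10.6 -6.7] [-0.05  1.26  0.  ]
[ 7.3 -4.1] [0.01 0.83 0.  ]
[11.8 -8.2] [-0.12  1.43  0.  ]
t 5.35 tcp [ 0.6025 -0.0159  0.09  ] yaw 60.02 z [ 0. -0. -1.] gap 0.0392 F [ 0.1  0.9 -2.4] | shift cm [0.02 0.16 0.  ]
```

Emit:
send_rows(series=[0,0.25,0.3,0,0,0,0.3,0,0.25,0.6,0,0,0,0.3,0,0.25,0.9,0,0,0,0.3,0,0.25,1.2,0,0,0,0.3,0,0.25,1.5,0,0,0,0.3,0,0.25,1.7,0,0,0,0.3,0,0.25,1.9,0,0,0,0.3,0,0.25,2.1,0,0,0,0.3,0,0.25,2.2,0,0,0,0.3,0,0.25,2.3,0,0,0,0.3])

```text
clock: 6.18
tcp_pos: [0.6045, -0.0171, 0.0666]
orientation: [0.0, 0.866, 0.5, -0.0]
wrist_force: [0.6, 0.3, -2.2]
finger_gap: 0.039
```

Run:
```python
from h import *
o=[]
go([.604,-.0165,.065])
for n in("scene","side"):
    im=read_camera(n);c=camera_info(n);u,v=proj(c,(.604,-.0165,.06)).astype(int)
    o.append(cv2.convertScaleAbs(cv2.resize(im[v-35:v+40,u-32:u+32],None,fx=6,fy=6,interpolation=cv2.INTER_CUBIC),alpha=2))
cv2.imwrite("pics/pre3.png",np.hstack(o))
go([.604,-.0165,.065])
```

```text
t 6.18 tcp [ 0.6045 -0.0171  0.0666] yaw 60.02 z [-0. -0. -1.] gap 0.039 F [ 0.6  0.3 -2.2] | shift cm [ 0.03 -0.08  0.16]
t 6.28 tcp [ 0.6045 -0.0171  0.0666] yaw 60.02 z [-0. -0. -1.] gap 0.0391 F [ 0.5 -0.4 -1.4] | shift cm [ 0.03 -0.07  0.16]
```

Emit:
send_rows(series=[0,0,0.15,0,0,0,0.3,0,0,0.3,0,0,0,0.3,0,0,0.4,0,0,0,0.3,0,0,0.4,0,0,0,0.3])

```text
clock: 6.62
tcp_pos: [0.6044, -0.0168, 0.0625]
orientation: [-0.0, 0.866, 0.5, 0.0]
wrist_force: [-0.2, 1.0, -1.7]
finger_gap: 0.0391
```

Rim is about 5 mm below the tip with no contact. Continuing in small steps.

Emit:
send_rows(series=[0,0,0.2,0,0,0,0.3,0,0,0.4,0,0,0,0.3,0,0,0.5,0,0,0,0.3,0,0,0.5,0,0,0,0.3])

```text
clock: 6.95
tcp_pos: [0.6043, -0.0167, 0.0573]
orientation: [-0.0, 0.866, 0.5, -0.0]
wrist_force: [0.4, 3.4, -2.1]
finger_gap: 0.0392
```

Emit:
send_rows(series=[0,0,0.2,0,0,0,0.3,0,0,0.4,0,0,0,0.3,0,0,0.5,0,0,0,0.3,0,0,0.5,0,0,0,0.3])

```text
clock: 7.28
tcp_pos: [0.6043, -0.0168, 0.0524]
orientation: [-0.0, 0.866, 0.5, -0.0]
wrist_force: [-1.9, 4.1, -1.5]
finger_gap: 0.0392
```

Emit:
send_rows(series=[0.05,-0.05,0.1,0,0,0,0.3,0.05,-0.05,0.3,0,0,0,0.3,0.05,-0.05,0.4,0,0,0,0.3,0.05,-0.05,0.4,0,0,0,0.3])

```text
clock: 7.62
tcp_pos: [0.6044, -0.0167, 0.0484]
orientation: [0.0, 0.866, 0.5, -0.0]
wrist_force: [-0.7, 1.6, -1.9]
finger_gap: 0.039
```

Emit:
send_rows(series=[0,0,0.15,0,0,0,0.3,0,0,0.3,0,0,0,0.3,0,0,0.3,0,0,0,0.3])

```text
clock: 7.87
tcp_pos: [0.6045, -0.0166, 0.0458]
orientation: [0.0, 0.866, 0.5, 0.0]
wrist_force: [-0.3, 2.4, 0.4]
finger_gap: 0.0387
```

Emit:
send_rows(series=[0,0,0.15,0,0,0,0.3,0,0,0.3,0,0,0,0.3,0,0,0.3,0,0,0,0.3])

```text
clock: 8.12
tcp_pos: [0.6046, -0.0166, 0.0456]
orientation: [0.001, 0.866, 0.5, 0.001]
wrist_force: [-7.4, 2.8, 18.2]
finger_gap: 0.0391
```

It jams at rim ≈ 35.5 mm, i.e. 15.5 mm above the base, with 18 N, so this is the burred ferrule. I'll pull it off and take it to the tray.

Emit:
send_rows(series=[0,0,-0.5,0,0,0,0.3,0,0,-2,0,0,0,0.3,0,0,-4,0,0,0,0.3,0,0,-7,0,0,0,0.3,0,0,-9.5,0,0,0,0.3,2.2,-2.5,-9.5,0,0,0,0.3,4.6,-5.1,-9.5,0,0,0,0.3,7,-7.8,-9.5,0,0,0,0.3,9.4,-10.5,-9.5,0,0,0,0.3,11.8,-13.2,-9.5,0,0,0,0.3])

```text
clock: 8.95
tcp_pos: [0.5488, 0.1523, 0.1376]
orientation: [0.001, 0.866, 0.5, 0.0]
wrist_force: [1.0, 0.7, -1.5]
finger_gap: 0.0388
```

```bash
python3 -c "
from h import *
go([.5,.3,.14]);go([.5,.3,.026])"
```

```text
t 8.95 tcp [0.5488 0.1523 0.1376] yaw 59.95 z [ 0.001 -0.001 -1.   ] gap 0.0388 F [ 1.   0.7 -1.5] | shift cm [ 10.34 -11.62  -0.26]
t 8.95 tcp [0.5488 0.1523 0.1376] yaw 59.95 z [ 0.001 -0.001 -1.   ] gap 0.0388 F [ 1.   0.7 -1.5] | shift cm [ 10.35 -11.64  11.14]
```

Emit:
send_rows(series=[2.4,-2.7,0,0,0,0,0.3,4.8,-5.4,0,0,0,0,0.3,7.2,-8.1,0,0,0,0,0.3,9,-10.3,0,0,0,0,0.3,10,-11.4,1.5,0,0,0,0.3,10.3,-11.6,4.5,0,0,0,0.3,10.3,-11.6,7.5,0,0,0,0.3,10.3,-11.6,9.5,0,0,0,0.3,10.3,-11.6,10.8,0,0,0,0.3,10.3,-11.6,11.2,0,0,0,0.3])

```text
clock: 9.78
tcp_pos: [0.4984, 0.2977, 0.0226]
orientation: [0.0, 0.866, 0.5, -0.002]
wrist_force: [-0.2, 0.6, -2.3]
finger_gap: 0.0391
```

Emit:
send_rows(series=[0,0,0.2,0,0,0,0.3,0,0,0.4,0,0,0,0.3,0,0,0.6,0,0,0,0.3,0,0,0.6,0,0,0,0.3])

```text
clock: 10.12
tcp_pos: [0.5009, 0.299, 0.0205]
orientation: [0.0, 0.866, 0.5, 0.001]
wrist_force: [-0.1, -1.0, -1.9]
finger_gap: 0.0391
```

Emit:
send_rows(series=[0,0,0.15,0,0,0,0.3,0,0,0.3,0,0,0,0.3,0,0,0.3,0,0,0,0.3])

```text
clock: 10.37
tcp_pos: [0.5001, 0.2989, 0.0169]
orientation: [0.0, 0.866, 0.5, 0.0]
wrist_force: [-0.4, -0.7, -1.4]
finger_gap: 0.0389
```

Emit:
send_rows(series=[0,0,0.1,0,0,0,0.3,0,0,0.15,0,0,0,0.3,0,0,0.15,0,0,0,0.3])

```text
clock: 10.62
tcp_pos: [0.5002, 0.2989, 0.0168]
orientation: [0.0, 0.866, 0.5, 0.0]
wrist_force: [-4.2, -1.9, 8.4]
finger_gap: 0.0392
```

Emit:
send_rows(series=[0,0,0,0,0,0,0.8,0,0,0,0,0,0,0.8,0,0,0,0,0,0,0.8,0,0,0,0,0,0,0.8,0,0,-1,0,0,0,0.8,0,0,-3,0,0,0,0.8,0,0,-7,0,0,0,0.8,0,0,-11,0,0,0,0.8,0,0,-14,0,0,0,0.8,0,0,-17,0,0,0,0.8])

```text
clock: 11.45
tcp_pos: [0.5002, 0.299, 0.1882]
orientation: [0.0, 0.866, 0.5, 0.001]
wrist_force: [0.5, 0.1, 0.1]
finger_gap: 0.0679
```

Run:
```python
from h import *
go([.442,-.218,.19])
im=read_camera("scene");c=camera_info("scene")
print(proj(c,(.5,.299,.035)),[(round(d["p"],2),d["box"]) for d in silhouettes("scene","ferrule_a")])
```

```text
t 11.45 tcp [0.5002 0.299  0.1882] yaw 60.02 z [ 0.002  0.001 -1.   ] gap 0.0679 F [0.5 0.1 0.1] | shift cm [-47.69  20.8   -0.23]
[403.19862896 118.85319446] [(0.84, [207.5, 163.2, 18.5, 19.5]), (0.71, [223.9, 187.2, 16.4, 22.1]), (0.52, [252.5, 142.1, 13.7, 25.1]), (0.5, [394.4, 106.9, 15.1, 23.2])]
```

Tray box centre is (402,118), against a predicted (403,119), so it is standing. On to the other ferrule.

Emit:
send_rows(series=[-47.7,20.8,0,0,0,0,0.8,-47.7,20.8,0,0,0,0,0.8,-47.7,20.8,0,0,0,0,0.8,-47.7,20.8,0,0,0,0,0.8,-47.7,20.8,0,0,0,0,0.8,-47.7,20.8,0,0,0,0,0.8,-47.7,20.8,0,0,0,0,0.8,-47.7,20.8,0,0,0,0,0.8,-47.7,20.8,0,0,0,0,0.8,-47.7,20.8,0,0,0,0,0.8])

```text
clock: 12.38
tcp_pos: [0.4524, -0.1169, 0.1853]
orientation: [0.0, 0.866, 0.5, 0.0]
wrist_force: [0.4, -0.9, 1.3]
finger_gap: 0.068
```

```bash
python3 -c "
from h import *
go([.442,-.218,.18])"
```

```text
t 12.38 tcp [ 0.4524 -0.1169  0.1853] yaw 60.03 z [ 0.  0. -1.] gap 0.068 F [ 0.4 -0.9  1.3] | shift cm [-9.28  4.15  0.53]
```

Emit:
send_rows(series=[-3,1.4,0.2,0,0,0,0.8,-6,2.8,0.5,0,0,0,0.8,-8.4,3.8,0.5,0,0,0,0.8,-9.1,4.1,0.5,0,0,0,0.8,-9.1,4.1,0.5,0,0,0,0.8,-9.1,4.1,0.5,0,0,0,0.8])

```text
clock: 12.88
tcp_pos: [0.443, -0.214, 0.18]
orientation: [-0.001, 0.866, 0.5, -0.0]
wrist_force: [-0.0, 0.1, 0.8]
finger_gap: 0.0682
```

Run:
```python
from h import *
c=camera_info("wrist");im=read_camera("wrist");cv2.imwrite("pics/w2.png",im)
for d in silhouettes("wrist","ferrule_a"):
    v,u=np.nonzero(d["pixels"]);print(round(d["p"],2),d["box"],im[v,u].mean(0).round(),onplane(c,u.mean(),v.mean(),.03).round(4))
go([.441,-.218,.18]);go([.441,-.218,.01])
```

```text
0.83 [124.9, 86.5, 75.8, 48.6] [82. 33. 70.] [ 0.3578 -0.0826  0.03  ]
0.77 [295.1, 167.6, 47.0, 53.3] [135. 140. 147.] [ 0.439  -0.2188  0.03  ]
0.66 [198.3, 201.5, 57.4, 57.0] [ 29.  34. 159.] [ 0.345  -0.2039  0.03  ]
t 12.98 tcp [ 0.4433 -0.213   0.1802] yaw 60.1 z [-0.     0.001 -1.   ] gap 0.0683 F [0.6 0.7 0.1] | shift cm [-0.55  0.05  0.01]
t 12.98 tcp [ 0.4433 -0.213   0.1802] yaw 60.1 z [-0.     0.001 -1.   ] gap 0.0683 F [0.6 0.7 0.1] | shift cm [-0.56  0.06 17.01]
```

Emit:
send_rows(series=[-0.5,0.1,4,0,0,0,0.8,-0.5,0.1,8,0,0,0,0.8,-0.5,0.1,11,0,0,0,0.8,-0.5,0.1,13.5,0,0,0,0.8,-0.5,0.1,15.5,0,0,0,0.8,-0.5,0.1,16.7,0,0,0,0.8,-0.5,0.1,17,0,0,0,0.8,-0.5,0.1,17,0,0,0,0.8])

```text
clock: 13.65
tcp_pos: [0.4414, -0.2175, 0.0096]
orientation: [-0.001, 0.865, 0.501, -0.0]
wrist_force: [-0.1, -0.4, -0.0]
finger_gap: 0.0682
```

Emit:
send_rows(series=[0,0,0,0,0,0,0.3,0,0,0,0,0,0,0.3,0,0,0,0,0,0,0.3,0,0,0,0,0,0,0.3,0,0,0,0,0,0,0.3,0,0,0,0,0,0,0.3,0,0,0,0,0,0,0.3], newtons=30)

```text
clock: 14.23
tcp_pos: [0.4425, -0.2193, 0.0116]
orientation: [0.001, 0.866, 0.5, 0.001]
wrist_force: [-1.7, 3.3, 6.8]
finger_gap: 0.0391
```

Emit:
send_rows(series=[0,0,-1,0,0,0,0.3,0,0,-4,0,0,0,0.3,0,0,-8,0,0,0,0.3,0,0,-12,0,0,0,0.3,0,0,-14,0,0,0,0.3,0,0,-14,0,0,0,0.3,0,0,-14,0,0,0,0.3])

```text
clock: 14.82
tcp_pos: [0.4428, -0.2201, 0.1523]
orientation: [0.002, 0.866, 0.5, 0.001]
wrist_force: [-0.1, 0.5, -2.3]
finger_gap: 0.0389
```

```bash
python3 -c "
from h import *
go([.6045,-.0166,.150])"
```

```text
t 14.82 tcp [ 0.4428 -0.2201  0.1523] yaw 60.01 z [ 0.004 -0.003 -1.   ] gap 0.0389 F [-0.1  0.5 -2.3] | shift cm [25.71  3.83  0.23]
```

Emit:
send_rows(series=[3,0.5,0,0,0,0,0.3,6,1,0,0,0,0,0.3,9,1.5,0,0,0,0,0.3,12,2,0,0,0,0,0.3,15,2.4,0,0,0,0,0.3,18,2.8,0,0,0,0,0.3,21,3.2,0,0,0,0,0.3,23.5,3.6,0,0,0,0,0.3,25.2,3.8,0,0,0,0,0.3,25.7,3.8,0,0,0,0,0.3])

```text
clock: 15.65
tcp_pos: [0.6034, -0.0132, 0.1478]
orientation: [-0.001, 0.865, 0.501, -0.001]
wrist_force: [-0.3, -0.6, -1.5]
finger_gap: 0.0389
```

Emit:
send_rows(series=[0,0,2,0,0,0,0.3,0,0,4,0,0,0,0.3,0,0,5.5,0,0,0,0.3,0,0,6,0,0,0,0.3,0,0,6,0,0,0,0.3,0,0,6,0,0,0,0.3])

```text
clock: 16.15
tcp_pos: [0.6024, -0.016, 0.0898]
orientation: [-0.0, 0.866, 0.5, -0.001]
wrist_force: [-0.3, -0.2, -1.7]
finger_gap: 0.0393
```

```bash
python3 -c "
from h import *
go([.6045,-.0166,.068])"
```

```text
t 16.15 tcp [ 0.6024 -0.016   0.0898] yaw 59.99 z [-0.002  0.    -1.   ] gap 0.0393 F [-0.3 -0.2 -1.7] | shift cm [0.06 0.21 2.18]
```

Emit:
send_rows(series=[0.05,0.2,0.3,0,0,0,0.3,0.05,0.2,0.6,0,0,0,0.3,0.05,0.2,0.9,0,0,0,0.3,0.05,0.2,1.2,0,0,0,0.3,0.05,0.2,1.5,0,0,0,0.3,0.05,0.2,1.7,0,0,0,0.3,0.05,0.2,1.9,0,0,0,0.3,0.05,0.2,2.0,0,0,0,0.3,0.05,0.2,2.0,0,0,0,0.3,0.05,0.2,2.0,0,0,0,0.3])

```text
clock: 16.98
tcp_pos: [0.6051, -0.0162, 0.0702]
orientation: [0.0, 0.866, 0.5, -0.0]
wrist_force: [0.3, -0.0, -1.5]
finger_gap: 0.0387
```

Emit:
send_rows(series=[0,0,0.15,0,0,0,0.3,0,0,0.3,0,0,0,0.3,0,0,0.4,0,0,0,0.3,0,0,0.4,0,0,0,0.3])

```text
clock: 17.32
tcp_pos: [0.6049, -0.0162, 0.066]
orientation: [-0.0, 0.866, 0.5, -0.0]
wrist_force: [-0.2, -1.0, -2.7]
finger_gap: 0.039
```

Emit:
send_rows(series=[0,0,0.15,0,0,0,0.3,0,0,0.3,0,0,0,0.3,0,0,0.4,0,0,0,0.3,0,0,0.4,0,0,0,0.3])

```text
clock: 17.65
tcp_pos: [0.6049, -0.0161, 0.0619]
orientation: [-0.0, 0.866, 0.5, -0.0]
wrist_force: [-1.3, 0.3, -2.1]
finger_gap: 0.0388
```

Emit:
send_rows(series=[0,0,0.2,0,0,0,0.3,0,0,0.4,0,0,0,0.3,0,0,0.5,0,0,0,0.3,0,0,0.5,0,0,0,0.3])

```text
clock: 17.98
tcp_pos: [0.6049, -0.0161, 0.0568]
orientation: [-0.0, 0.866, 0.5, -0.0]
wrist_force: [-1.4, 0.6, -3.0]
finger_gap: 0.0393
```

Emit:
send_rows(series=[0,0,0.2,0,0,0,0.3,0,0,0.4,0,0,0,0.3,0,0,0.5,0,0,0,0.3,0,0,0.5,0,0,0,0.3])

```text
clock: 18.32
tcp_pos: [0.6049, -0.0161, 0.0518]
orientation: [-0.0, 0.866, 0.5, -0.0]
wrist_force: [-0.2, 1.0, -1.8]
finger_gap: 0.039
```

Well aligned. Now through the jam height (TCP ≈ 0.046).

Emit:
send_rows(series=[0,0,0.2,0,0,0,0.3,0,0,0.4,0,0,0,0.3,0,0,0.4,0,0,0,0.3])

```text
clock: 18.57
tcp_pos: [0.6049, -0.0161, 0.0478]
orientation: [-0.0, 0.866, 0.5, -0.0]
wrist_force: [-1.4, 1.2, -2.3]
finger_gap: 0.0392
```

Emit:
send_rows(series=[0,0,0.2,0,0,0,0.3,0,0,0.4,0,0,0,0.3,0,0,0.4,0,0,0,0.3])

```text
clock: 18.82
tcp_pos: [0.6049, -0.0161, 0.0438]
orientation: [-0.0, 0.866, 0.5, -0.0]
wrist_force: [-1.0, 1.7, -2.6]
finger_gap: 0.039
```

Emit:
send_rows(series=[0,0,0.15,0,0,0,0.3,0,0,0.3,0,0,0,0.3,0,0,0.3,0,0,0,0.3])

```text
clock: 19.07
tcp_pos: [0.605, -0.0162, 0.0409]
orientation: [-0.0, 0.866, 0.5, -0.0]
wrist_force: [-2.4, 2.2, -1.8]
finger_gap: 0.039
```

Past the jam height with no resistance, so this one fits. Down to the base.

Emit:
send_rows(series=[0,0,0.2,0,0,0,0.3,0,0,0.4,0,0,0,0.3,0,0,0.5,0,0,0,0.3,0,0,0.5,0,0,0,0.3])

```text
clock: 19.4
tcp_pos: [0.605, -0.0162, 0.0359]
orientation: [-0.0, 0.866, 0.5, -0.0]
wrist_force: [-1.6, 1.7, -1.8]
finger_gap: 0.0391
```

Emit:
send_rows(series=[0,0,0.15,0,0,0,0.3,0,0,0.3,0,0,0,0.3,0,0,0.35,0,0,0,0.3,0,0,0.35,0,0,0,0.3])

```text
clock: 19.73
tcp_pos: [0.605, -0.0162, 0.0325]
orientation: [-0.0, 0.866, 0.5, -0.0]
wrist_force: [-2.9, 2.8, -1.5]
finger_gap: 0.039
```

Emit:
send_rows(series=[0,0,0.1,0,0,0,0.3,0,0,0.15,0,0,0,0.3,0,0,0.15,0,0,0,0.3])

```text
clock: 19.98
tcp_pos: [0.6051, -0.0161, 0.0317]
orientation: [0.0, 0.866, 0.5, 0.0]
wrist_force: [-3.5, 2.9, 3.6]
finger_gap: 0.0393
```

Emit:
send_rows(series=[0,0,0,0,0,0,0.8,0,0,0,0,0,0,0.8,0,0,0,0,0,0,0.8,0,0,0,0,0,0,0.8,0,0,-1,0,0,0,0.8,0,0,-3,0,0,0,0.8,0,0,-7,0,0,0,0.8,0,0,-11,0,0,0,0.8,0,0,-15,0,0,0,0.8,0,0,-17,0,0,0,0.8])

```text
clock: 20.82
tcp_pos: [0.6071, -0.0166, 0.2078]
orientation: [0.003, 0.866, 0.5, 0.003]
wrist_force: [1.0, -0.1, 0.9]
finger_gap: 0.0681
```

Emit:
send_rows(series=[-20,-4,-17,0,0,0,0.8,-20,-4,-17,0,0,0,0.8,-20,-4,-17,0,0,0,0.8,-20,-4,-17,0,0,0,0.8,-20,-4,-17,0,0,0,0.8,-20,-4,-17,0,0,0,0.8,-20,-4,-17,0,0,0,0.8])

```text
clock: 21.4
tcp_pos: [0.4689, -0.172, 0.3764]
orientation: [0.003, 0.867, 0.499, 0.001]
wrist_force: [1.1, 0.5, 0.7]
finger_gap: 0.0683
```

Run:
```python
from h import *
go([.5,-.2,.2])
ims=[]
for n in("scene","side"):
    im=read_camera(n);c=camera_info(n);t=np.linspace(0,6.28,300)
    s=im[70:270,160:480] if n=="scene" else im[130:400,140:460]
    u0,v0=(160,70) if n=="scene" else (140,130)
    s=cv2.resize(s,None,fx=1.24,fy=1.24) if 0 else s
    k=2.4;s=cv2.resize(s,None,fx=k,fy=k,interpolation=cv2.INTER_CUBIC)[:270*2] 
    for x,y,z in((.6045,-.0165,.078),(.6045,-.0165,.02),(.5,.299,.064),(.5,.299,.006)):
        for a in t:
            p=(proj(c,(x+.02*np.cos(a),y+.02*np.sin(a),z))-[u0,v0]+.5)*k;cv2.circle(s,(int(p[0]),int(p[1])),0,(0,0,255),-1)
    ims.append(s[:600])
for n,i in zip("ab",ims): cv2.imwrite(f"pics/end_{n}.png",i[:600,:800])
```

```text
t 21.4 tcp [ 0.4689 -0.172   0.3764] yaw 59.86 z [ 0.005 -0.004 -1.   ] gap 0.0683 F [1.1 0.5 0.7] | shift cm [-0.84  3.97 17.67]
```

View pics/end_a.png

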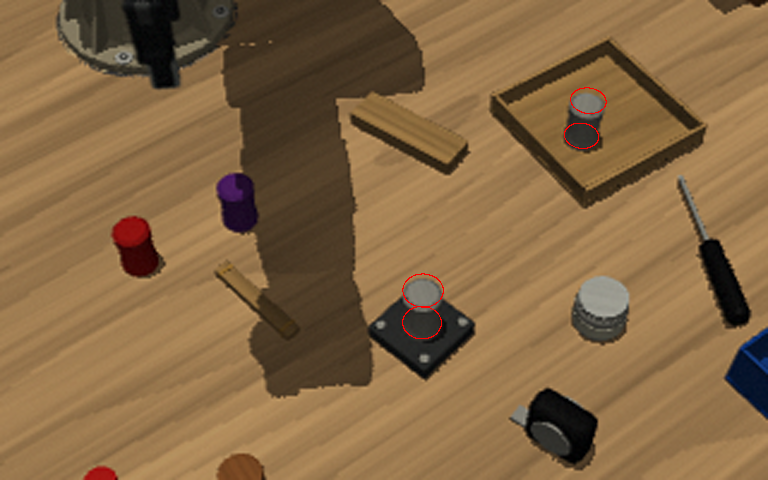

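View pics/end_b.png

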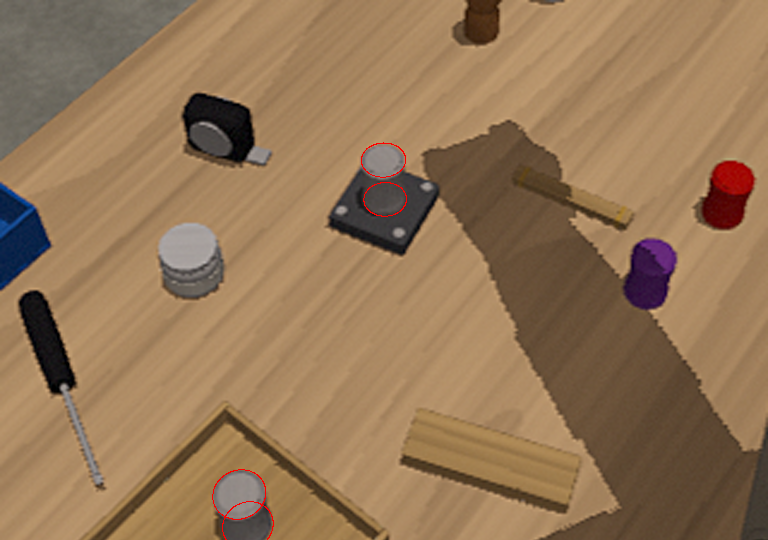

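Both views match the predicted outlines. One ferrule is fully down on the pin (423,290 / 383,160) and the other stands in the tray (587,101 / 240,495). The bystanders are where they were.

```bash
python3 -c "
from workcell import *
print(hand_in())"
```

```text
the job is handed in; nothing more can be done
None
```

The fitting ferrule is on the gauge pin and the jamming one stands in the tray. Both are released, and the job was handed in at about 21.5 s of the 58 s allowed.

- **Jammed:** the ferrule that started at about (0.44, -0.065) stopped with its rim about 15.5 mm above the gauge base, at 18 N of wrist force. I set it down near the middle of the tray.
- **Fits:** the one from about (0.44, -0.218) passed that height without resistance and reached the base with only a few newtons. I left it on the pin.

**Last checks:** in the scene and side pictures both ferrules line up with outlines drawn at their expected poses, upright. The bystanders in view look unmoved, and the arm is well clear. The highest wrist force I read was 18 N, but readings come only at the end of each move call.

**One disagreement:** before the first insertion, image edges suggested the ferrule was up to 10 mm off the pin. That estimate was poorly conditioned, so I relied on the measured tool position and the low side forces. The insertion confirmed they were right.

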